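Free the registration stop and close it up on the printing block

TASK

Set the registration rail to the length of the long printing block: roll a fingertip across the knurled brass wheel on the sliding stop to loosen it by two full turns anticlockwise (seen from above), then gently push the loosened stop along the rail until it closes up snugly on the long block, so that the block is held between it and the fixed end stop. Loosen the wheel before you push the stop, and do not unscrew it much beyond two turns or it comes out of its thread. Only touch, stroke and push with light force: grip and lift nothing, leave the block standing where it is, and leave the other things on the table alone.

Things in the scene. Friction and masses are not known exactly. Their poses are not given: they have to be found in the camera images.
- rail: Registration rail fixed to the table: graduated aluminium bar 28 mm wide, 18 mm high, 400 mm long, with a dark steel end stop near its left end and a sliding dark steel stop to the right of that. Origin: middle of the bar's underside, on the table. x: across the bar, away from the robot, to the side where the long block stands; y: along the bar toward the end stop; z up.
- stop (a joint): Travel of the sliding stop along the rail, m; grows toward the end stop (rail +y). Clamped, it will not slide; the clamp lets go about 1.5 turns from tight, then it slides with about 6 N and stays where it is left. The stop is a saddle 66 mm long over the bar, from 24 mm on its near side to 32 mm on its far side, top deck 30 mm above the table.
- stop_face (a point): On the flat end face of the sliding stop that looks to the end stop, 16 mm above the table, 34 mm to the far side of the bar's centre line; axes as the rail's. A tongue, top 30 mm above the table, flush with this face, reaches out on the far side to 75 mm from the centre line. The stop has closed on the block when this point is 125 mm (the block's length) from end_face along the rail.
- stop_back (a point): On the outer end face of the sliding stop (facing away from the block), 34 mm above the table, 4 mm to the far side of the bar's centre line. The face is flat for 20 mm round it to the near and far sides, and from 20 to 50 mm above the table (saddle, and guard wall above it); below it runs the bar, its top 18 mm above the table.
- end_face (a point): On the flat face of the fixed end stop that looks to the sliding stop, 16 mm above the table, 34 mm to the far side of the bar's centre line. The end stop is 34 mm high at its screws.
- lock_wheel (a joint): Turn of the knurled brass lock wheel, rad; grows anticlockwise seen from above, which loosens it; 2 pi is one full turn. It starts tight, within 0.6 of 0; at about 2.5 turns (15.7) its screw leaves the thread. It takes about 0.02 to 0.04 N m (up to 1.5 N at the rim) to turn and stays where it is left.
- wheel_center (a point): Middle of the knurled brass wheel on the sliding stop: 53 mm across its 30 ridges, 16 mm thick, axis upright, at first 32 to 48 mm above the table; it rises 1.5 mm a turn as it loosens. Guard walls 52 mm above the table cover its back and sides; the near 140 degrees of its rim (rail -x) stand free, 12 mm out past the saddle. It lies 10 mm to the near side of the bar's centre line.
- wheel_mark (a point): On the black line painted on the wheel's top, 17.5 mm out from its axis; at joint value 0 it points to the white mark on the guard's back wall (rail +x).
- block_long: Long dark-brown wooden printing block, loose, 34 mm wide (its x), 125 mm long (its y), 40 mm tall, 0.12 kg; origin at the middle of its underside. It stands on the table along the far side of the bar, with its left end at most a few mm from the end stop.
- block_round: Round carved wooden printing block, 66 mm across and 36 mm tall; loose bystander, origin at the middle of its underside.
- block_square: Square carved wooden printing block, 60 x 65 x 34 mm; loose bystander, origin at the middle of its underside.
- squeegee: Wooden squeegee lying flat, 76 x 130 x 24 mm; loose bystander, origin at the middle of its underside.
- ink_roller: Rubber ink roller with a red handle lying on the table, 93 x 166 x 32 mm; loose bystander, origin at the middle of its underside.
- block_sprig: Wooden printing block with a turned knob handle, 68 x 48 x 64 mm; loose bystander, origin at the middle of its underside.
Things that resemble listed ones, but are neither listed nor needed, are in the scene too. Several things look just like the block_long: the one meant starts farthest to the robot's left.

How it is judged:
By the outcome, as a careful person would: the job done as asked, in the order asked, and still so for the second after the job is handed in, with the robot touching nothing.
It also fails if it takes over 72 s, if anything falls off the work surface, if the arm or the gripper's body presses on something with over 40 N, if the wrist force passes 120 N, or if a joint passes its speed limit or range.

ROBOT

A 7-joint arm with a two-finger parallel gripper is mounted at the origin on a cart in front of the work surface, level with it; the furniture and walls round the work are solid. World frame = base frame: x ahead of the robot, y to its left, z up, the work surface at z = 0. Lengths are in m, angles in degrees, forces in N, time in s.
With the tool pointing down it reaches from about 0.35 to 0.775 m from the base axis. Payload 3.1 kg.
Tool frame: the origin (TCP) lies on the centre line of the jaws, within the pads' length; the fingertips stand 17 mm ahead of it and the grasp point (between the pads) lies 2 mm behind it (robot.tip_reach is the distance from the TCP to the fingertips, in m); z points along the fingers, y is the line along which they close (so a half turn about z gives the same grasp; the last joint's range is limited). The gripper opens to 85 mm and grips with 20 to 120 N. Pads are 22 mm wide; open, the fingers measure 114 mm over their backs; the gripper's body (76 mm by 85 mm) begins 54 mm behind the grasp point. The pads swing forward as they close: fully open they stand 13 mm farther back than shut.
Start: joints at [-2.389, 17.813, 0.802, 86.603, -0.252, 75.585, -1.558], TCP at [0.55, 0, 0.248] pointing down, gripper open.
Joint ranges: [-154.91, 154.91], [-16.99, 109.72], [-72.82, 74.43], [7.12, 147.25], [-82.49, 262.49], [11.32, 116.49], [-174.64, 174.64]. Speed limits (degrees/s): [159.86, 159.86, 180, 180, 180, 180, 180].

INTERFACE

Orientations are given as [roll, pitch, yaw] about the fixed x, y, z axes, in that order (R = Rz(yaw) Ry(pitch) Rx(roll)).
In Python, from station import robot, fingers, vision, workorder, recognise gives the robot as it stands. Calls block until the motion is done:
- robot.move_to(position, orientation): joint-space move of the TCP to a pose.
- robot.line_to(position, orientation=None, velocity=0.15, f_stop=None): straight line of the TCP; orientation=None keeps the orientation; velocity is the mean speed in m/s. With f_stop (N) it stops when the force on the tool has changed by that much, and returns True; else False.
- robot.move_j(angles): joint-space move.
- fingers.gripper_to(opening, force=None): opening from 0.0 (shut) to 1.0 (fully open); force is the grip in N (None keeps the last); returns when the fingers have stopped.
- robot.pause(seconds).
- robot.inverse_kinematics(position, orientation): joint angles nearest the present ones, or None.
- vision.grab_frame(name): name is "scene" or "side" or "wrist"; returns the picture (384x512x3 uint8, red, green, blue); there is no depth.
- vision.calibration(name): a dict with "mtx" (3x3 intrinsics, pixels), "extrinsics" (4x4, takes a point from world to camera coordinates); the wrist camera has in their place "T_tool_cam" (4x4, takes a point from camera to tool coordinates, whose origin is the TCP and whose axes are the flange's). Camera axes: x right, y up, looking along -z (the intrinsics and any distortion apply to the point x, -y, -z); pixel columns grow to the right and rows downward; lengths in m; the calibration is good to about 2 mm. A picture is of the moment at which its call begins: read the wrist's pose just before it. calibration takes no time and is no camera call.
A pose or a line that the arm cannot do raises robot.PlanningError and nothing moves.
- workorder.close_job(): hands the job in; it is judged then, once.
Trained networks look in the newest picture that a camera, given by its name, has taken for a name from the list of things; names that differ only in an ending like _2 or _b are one class to them, and where a whole thing is asked for, a point or a joint stands for the part that bears it (a point fixed in the world has none). Each returns a list of dicts, best first, with "p" (0 to 1); they miss things now and then, are a little off and sometimes report something else, mostly with a low value. They report only what shows in the picture. A call takes as long as a camera call. They do not tell look-alikes from the thing itself.
- recognise(label, camera): "rect" ([centre column, centre row, width, height] in pixels, round what is visible of it).
Readings, each from a call of its own:
- robot.current_time_s(): time.
- robot.current_joint_positions(): joint angles.
- robot.current_dq(): joint speeds.
- robot.current_joint_torque(): joint torques, N m.
- robot.current_tool_pos(): TCP position.
- robot.current_eef_rot(): TCP orientation.
- robot.current_contact_force(): force on the tool from outside, world axes, zero at the start.
- robot.current_torque(): the same for the moment, N m.
- robot.current_finger_gap(): opening from 0.0 (shut) to 1.0 (fully open).
- robot.current_gripper_force(): force on a finger pad.
Only numpy, scipy, OpenCV 4.12 (cv2) and the standard library are available. Lean on these libraries where they do the work, as an engineer would, in place of code of your own. Each camera call takes 0.05 s, during which the arm holds its last target. There are 200 camera calls.

## Working session

There is one attempt and no reset: what is moved stays moved. The work goes in short steps, each a Python script; the robot and the scene stay as the last script left them, time stands still between calls to the robot, and variables do not carry over. Pictures are saved under pics/ and viewed, at most 10 in all, crops included, and the job is handed in when it is done.

```bash
ls; mkdir -p pics; python3 - <<'E'
from station import robot, fingers, vision, workorder, recognise
import cv2, numpy as np
for n in ["scene","side"]:
    im=vision.grab_frame(n); cv2.imwrite(f"pics/{n}0.png",im[...,::-1])
    c=vision.calibration(n); print(n,{k:np.round(v,4).tolist() if not isinstance(v,str) else v for k,v in c.items()})
    for l in ["rail","lock_wheel","wheel_center","stop_face","stop_back","end_face","wheel_mark","block_long"]:
        print(l,[(np.round(d["rect"],1).tolist(),round(d["p"],2)) for d in recognise(l,n)][:4])
c=vision.calibration("wrist");print(c)
print(robot.current_time_s())
E
```

```text
pics
scene {'mtx': [[431.093, 0.0, 253.3884], [0.0, 431.093, 193.6795], [0.0, 0.0, 1.0]], 'extrinsics': [[-0.7342, -0.6788, 0.0092, 0.3727], [0.531, -0.5659, 0.6307, -0.4219], [-0.4229, 0.4679, 0.776, -1.4076], [0.0, 0.0, 0.0, 1.0]]}
rail [([233.8, 234.2, 86.3, 75.2], 0.98)]
lock_wheel [([256.9, 218.0, 17.1, 9.8], 0.55)]
wheel_center []
stop_face [([247.7, 217.6, 27.9, 23.9], 0.69)]
stop_back [([249.3, 217.0, 31.1, 21.6], 0.62)]
end_face [([233.7, 235.4, 84.6, 71.7], 0.84), ([291.2, 170.5, 30.5, 23.2], 0.48)]
wheel_mark [([256.1, 215.4, 11.5, 13.6], 0.65)]
block_long [([215.7, 237.5, 27.7, 29.0], 0.8), ([273.8, 149.3, 22.7, 21.4], 0.51)]
side {'mtx': [[360.3116, 0.0, 250.6266], [0.0, 360.3116, 191.8404], [0.0, 0.0, 1.0]], 'extrinsics': [[0.9157, -0.4013, -0.0202, -0.5751], [0.2849, 0.613, 0.737, -0.1402], [-0.2833, -0.6806, 0.6756, -1.1493], [0.0, 0.0, 0.0, 1.0]]}
rail []
lock_wheel [([231.2, 186.9, 17.3, 12.0], 0.69)]
wheel_center [([231.8, 187.3, 17.2, 11.8], 0.57)]
stop_face [([237.7, 186.6, 30.8, 21.4], 0.94), ([183.4, 149.3, 16.8, 17.8], 0.59)]
stop_back [([238.8, 187.9, 30.3, 20.5], 0.62)]
end_face [([231.2, 181.1, 48.4, 67.7], 0.93), ([290.0, 314.1, 45.0, 60.4], 0.23)]
wheel_mark [([237.9, 187.9, 28.9, 24.5], 0.43)]
block_long [([333.9, 240.8, 42.4, 29.3], 0.84)]
{'mtx': array([[286.94031274,   0.        , 256.87246161],
       [  0.        , 286.94031274, 192.42640758],
       [  0.        ,   0.        ,   1.        ]]), 'T_tool_cam': array([[ 8.54694084e-05,  9.54799547e-01,  2.97250430e-01,
         7.53620726e-02],
       [ 9.99999970e-01, -1.50283842e-04,  1.95194126e-04,
         1.09163682e-05],
       [ 2.31043200e-04,  2.97250404e-01, -9.54799531e-01,
        -1.25326356e-01],
       [ 0.00000000e+00,  0.00000000e+00,  0.00000000e+00,
         1.00000000e+00]])}
0.9
```

```bash
cat > h.py <<'E'
from station import robot, fingers, vision, workorder, recognise
import cv2, numpy as np
from scipy.spatial.transform import Rotation as R
def tool():
    T=np.eye(4); T[:3,:3]=R.from_euler('xyz',robot.current_eef_rot(),degrees=True).as_matrix(); T[:3,3]=robot.current_tool_pos(); return T
def cam(n):
    "K, T_world_cam"
    c=vision.calibration(n)
    return c["mtx"], (tool()@c["T_tool_cam"] if n=="wrist" else np.linalg.inv(c["extrinsics"]))
def px2w(kc,uv,z):
    K,T=kc; d=np.array([(uv[0]-K[0,2])/K[0,0],-(uv[1]-K[1,2])/K[1,1],-1]); d=T[:3,:3]@d
    return T[:3,3]+d*(z-T[2,3])/d[2]
def w2px(kc,p):
    K,T=kc; q=np.linalg.inv(T)@np.append(p,1); return np.array([K[0,2]-K[0,0]*q[0]/q[2],K[1,2]+K[1,1]*q[1]/q[2]])
E
python3 - <<'E'
from h import *
s=cam("scene");d=cam("side")
print("wheel",px2w(s,(256.9,218),.045),px2w(d,(231.5,187),.045))
a=cv2.imread("pics/scene0.png")[100:300,150:350]; b=cv2.imread("pics/side0.png")[90:290,130:330]
cv2.imwrite("pics/v1.png",np.hstack([cv2.resize(x,(400,400),interpolation=cv2.INTER_CUBIC) for x in(a,b)]))
E
```

```text
wheel [ 0.52705924 -0.0398397   0.045     ] [ 0.53642605 -0.04757828  0.045     ]
```

View pics/v1.png

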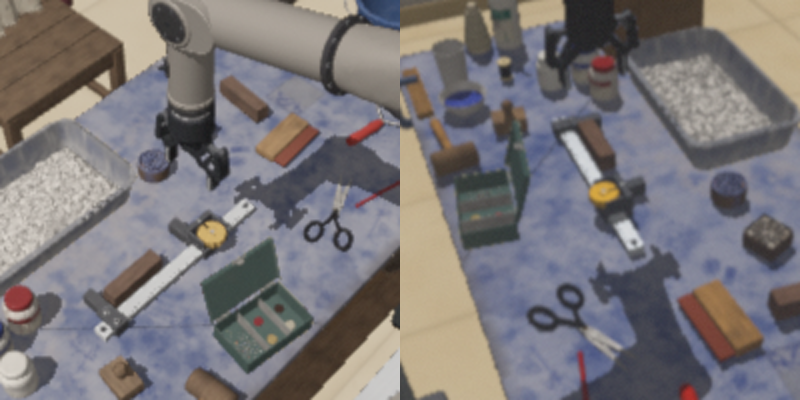

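```bash
python3 - <<'E'
from h import *
s=cam("scene");d=cam("side")
print(robot.current_eef_rot(), "campos",s[1][:3,3],d[1][:3,3])
for n,pts in (("scene",[(272.5,202.5),(202.5,265)]),("side",[(130+160/2,90+122/2),(130+235/2,90+248/2)])):
    print([px2w(cam(n),p,.018).round(3) for p in pts])
w=cam("wrist"); im=vision.grab_frame("wrist"); cv2.imwrite("pics/w0.png",im[...,::-1])
for l in ["rail","lock_wheel","stop_face","block_long"]:
    for q in recognise(l,"wrist")[:3]: print(l,np.round(q["rect"],1),round(q["p"],2),px2w(w,q["rect"][:2],.04).round(4))
cv2.imwrite("pics/v2.png",cv2.resize(im[...,::-1],(800,600),interpolation=cv2.INTER_CUBIC))
E
```

```text
[1.79998942e+02 7.26472598e-04 9.00043511e+01] campos [-0.09764937  0.67291335  1.35493053] [ 0.24094873 -0.927135    0.8682259 ]
[array([ 0.546, -0.152,  0.018]), array([0.542, 0.227, 0.018])]
[array([0.547, 0.219, 0.018]), array([ 0.545, -0.165,  0.018])]
rail [270.1 137.   90.5 273.6] 0.83 [0.5651 0.0382 0.04  ]
lock_wheel [245.7 204.1  43.3  37.3] 0.79 [ 0.5362 -0.0436  0.04  ]
stop_face [269.9 199.8  91.9  60.2] 0.73 [ 0.566 -0.038  0.04 ]
block_long [288.4  57.2  34.2 114.4] 0.77 [0.5834 0.1219 0.04  ]
block_long [405.7 378.2  15.6  11. ] 0.52 [ 0.777  -0.3251  0.04  ]
```

View pics/v2.png

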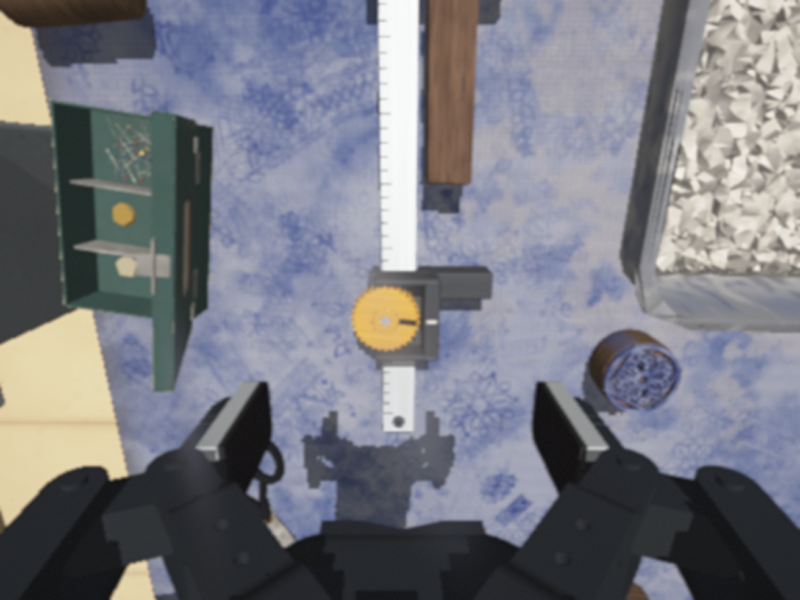

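```bash
python3 - <<'E'
from h import *
O=[180,0,90]
fingers.gripper_to(0.0,20)
print(robot.tip_reach, robot.current_time_s())
robot.move_to([0.475,-0.045,0.12],O)
robot.line_to([0.475,-0.045,0.0485],O,velocity=0.08)
f0=np.array(robot.current_contact_force())
hit=robot.line_to([0.525,-0.045,0.0485],O,velocity=0.015,f_stop=2)
p=robot.current_tool_pos(); f=np.array(robot.current_contact_force())-f0
print(hit,np.round(p,4),f.round(2),f0.round(2))
robot.pause(0.2); print((np.array(robot.current_contact_force())-f0).round(2))
for dx in (.001,.002):
    robot.line_to([p[0]+dx,p[1],.0485],O,velocity=0.01,f_stop=12)
    print(dx,(np.array(robot.current_contact_force())-f0).round(2),np.round(robot.current_tool_pos(),4))
w=cam("wrist"); im=vision.grab_frame("wrist")
print(np.round(w[1][:3,3],4),robot.current_time_s())
q=w2px(w,[.537,-.044,.048]);print(q)
cv2.imwrite("pics/w1.png",im[...,::-1])
cv2.imwrite("pics/v3.png",cv2.resize(im[...,::-1],(800,600),interpolation=cv2.INTER_CUBIC))
E
```

```text
0.017 1.9167
True [ 0.475  -0.045   0.0481] [-2.11 -0.34  1.53] [ 2.22 -0.08 -1.57]
[-2.04 -0.03  2.11]
0.001 [-2.8   0.68  1.23] [ 0.4758 -0.0449  0.0484]
0.002 [-2.94 -1.03  2.  ] [ 0.477  -0.045   0.0485]
[0.4771 0.0304 0.1738] 4.9
[377.89571378 260.36630512]
```

View pics/v3.png

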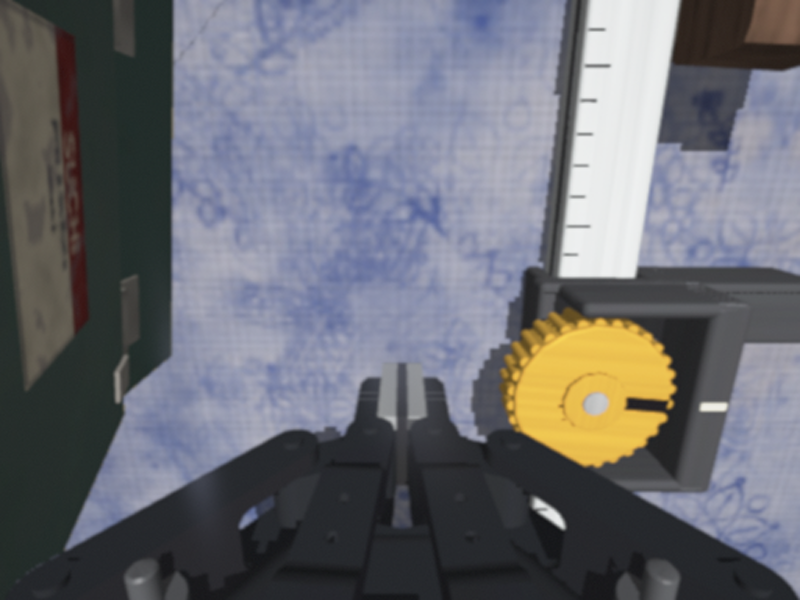

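```bash
python3 - <<'E'
from h import *
O=[180,0,90]
print("wheel",px2w(cam("wrist"),(596/1.5625,404/1.5625),.048))
F=lambda:np.array(robot.current_contact_force())
robot.pause(0.3); f0=F(); print(f0.round(2))
fs=[]
for i in range(5): robot.pause(.05); fs.append(F())
print(np.round(fs,2).tolist())
hit=robot.line_to([0.515,-0.045,0.0485],O,velocity=0.02,f_stop=3)
p=np.array(robot.current_tool_pos()); print(hit,p.round(4),(F()-f0).round(2))
robot.pause(0.2); print((F()-f0).round(2),robot.current_tool_pos())
if hit:
  for dx in (.000,.001,.002):
    robot.line_to([p[0]+dx,p[1],.0485],O,velocity=0.01,f_stop=12); robot.pause(.15)
    print(dx,(F()-f0).round(2),np.round(robot.current_tool_pos(),4))
print(robot.current_time_s())
E
```

```text
wheel [ 0.53859372 -0.04300805  0.048     ]
[0.22 0.1  0.29]
[[-1.15, -0.46, -0.28], [-0.16, 1.23, -0.7], [-0.54, -0.46, -0.54], [-0.08, -0.15, -0.23], [-0.12, -0.51, -0.46]]
True [ 0.4968 -0.045   0.0478] [-0.13  0.17 -0.21]
[-0.46 -0.26 -0.49] [ 0.49640054 -0.04490212  0.04750155]
0.0 [-0.08 -0.27 -0.31] [ 0.4968 -0.045   0.0485]
0.001 [-2.52 -0.41  1.82] [ 0.4973 -0.045   0.0484]
0.002 [-4.88  0.32  3.29] [ 0.4975 -0.045   0.0482]
7.95
```

```bash
cat >> h.py <<'E'
O=[180,0,90]; C=np.array([.5380,-.0430]); RW,D,H=.0265,.0147,.011
F=lambda:np.array(robot.current_contact_force())
def fpos(a,flat,pen):
    "finger centre: contact angle a (rad), flat: contact position across the face (+1..-1)"
    r=RW-pen; return np.array([C[0]-r*np.cos(a)-D, C[1]+r*np.sin(a)+H*flat])
def go(xy,z,v,**k): return robot.line_to([xy[0],xy[1],z],O,velocity=v,**k)
def stroke(pen=.002,a0=45,a1=-45,z=.0485,v=.05,n=3):
    a0,a1=np.radians([a0,a1])
    go(fpos(a0,1,-.006),z,.12); 
    path=[(a,1) for a in np.linspace(a0,0,n+1)]+[(a,-1) for a in np.linspace(0,a1,n+1)]
    log=[]
    for a,fl in path:
        go(fpos(a,fl,pen),z,v if log else .04,f_stop=None); log.append(F()[:2].round(1).tolist())
    go(fpos(a1,-1,-.006),z,.1)
    return log
def mark(zt=.048,show=None):
    w=cam("wrist"); im=vision.grab_frame("wrist"); g=im.min(axis=2)*0+im[...,0]
    th=np.radians(np.arange(0,360,1.)); rr=np.linspace(.013,.021,9)
    prof=[np.median([cv2.getRectSubPix(g,(1,1),tuple(map(float,w2px(w,[C[0]+r*np.cos(t),C[1]+r*np.sin(t),zt]))))[0,0] for r in rr]) for t in th]
    prof=np.array(prof); k=np.exp(-.5*((np.arange(-8,9))/3.)**2)
    sm=np.convolve(np.r_[prof[-8:],prof,prof[:8]],k/k.sum(),'valid'); i=int(sm.argmin())
    if show: cv2.imwrite(show,cv2.resize(im[...,::-1],(800,600),interpolation=cv2.INTER_CUBIC))
    return (i+180)%360-180, int(sm.min()), int(np.median(sm))
E
python3 - <<'E'
from h import *
go([.486,-.045],.0485,.1); robot.pause(.2)
print(mark())
print(stroke()); 
go([.480,-.045],.0485,.15); robot.pause(.15)
print(mark(show="pics/v4.png"),robot.current_time_s())
E
```

```text
(-117, 38, 234)
[[0.3, 0.7], [0.4, -0.2], [-0.1, -0.4], [-2.0, -0.3], [-2.1, -0.2], [0.5, 0.2], [-0.2, 0.7], [-0.4, -0.6]]
(91, 44, 235) 12.3917
```

View pics/v4.png

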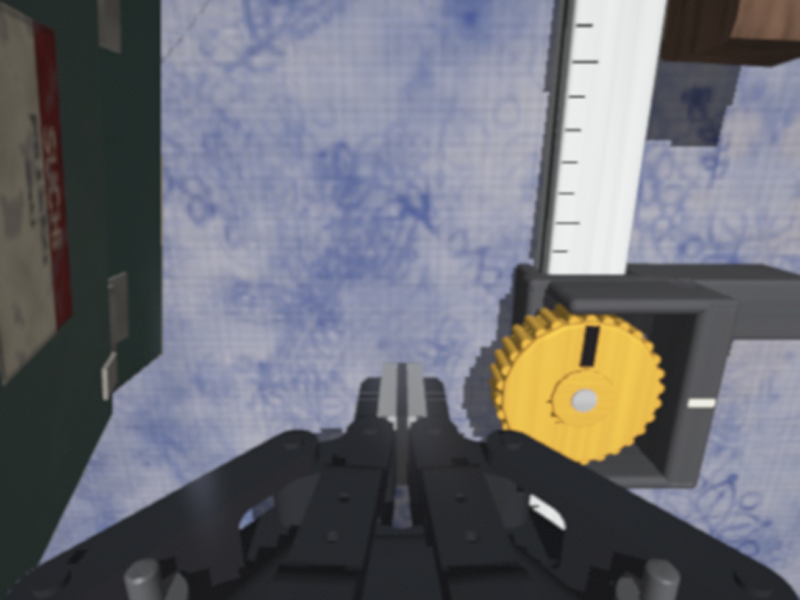

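```bash
python3 - <<'E'
from h import *
tot=91
for i in range(4):
    l=stroke(pen=.003,z=.0485+.0015*tot/360)
    go([.480,-.045],.0485,.15); robot.pause(.1)
    m,lo,md=mark(zt=.048+.0015*tot/360,show=f"pics/s{i}.png")
    d=(m-tot)%360; tot+=d; print(m,lo,md,"d",d,"tot",tot,l[2:7],round(robot.current_time_s(),2))
    if d>200 or d<20 or tot>560: break
E
```

```text
-166 44 234 d 103 tot 194 [[-4.4, 1.3], [-5.9, 1.8], [-2.8, -3.8], [-0.1, -0.6], [0.8, 0.5]] 16.3
-56 45 235 d 110 tot 304 [[-2.9, -0.0], [-5.0, 0.4], [-1.8, -3.1], [-0.0, -1.0], [-0.3, -0.2]] 20.21
45 44 235 d 101 tot 405 [[-3.6, 0.8], [-4.0, 1.0], [-1.6, -1.2], [-0.6, -1.6], [0.0, -0.0]] 24.12
133 46 234 d 88 tot 493 [[-3.1, 1.3], [-4.7, 1.5], [-1.8, -1.9], [-0.5, -0.9], [-0.1, -0.5]] 28.02
```

```bash
python3 - <<'E'
from h import *
tot=493
def look():
    global tot
    go([.480,-.045],.0485,.15); robot.pause(.1)
    m,lo,md=mark(zt=.048+.0015*tot/360,show="pics/v5.png")
    d=(m-tot+20)%360-20; tot+=d; print(m,lo,md,"d",d,"tot",tot,round(robot.current_time_s(),2))
for i in range(2):
    stroke(pen=.003,z=.0485+.0015*tot/360,a0=32,a1=-20,n=2); look()
rem=722-tot
if 8<rem<140:
    z=.0485+.003
    if rem>45: f=1;a=np.radians(min(rem-42,40))
    else: f=rem/46; a=0
    go(fpos(a,f,-.006),z,.12); go(fpos(a,f,.003),z,.04)
    if a>0: go(fpos(0,f,.003),z,.05)
    go(fpos(0,-f,.003),z,.05); go(fpos(0,-f,-.006),z,.1)
    look()
E
```

```text
-151 45 234 d 76 tot 569 31.2
-60 46 234 d 91 tot 660 34.38
8 44 234 d 68 tot 728 36.68
```

View pics/v5.png

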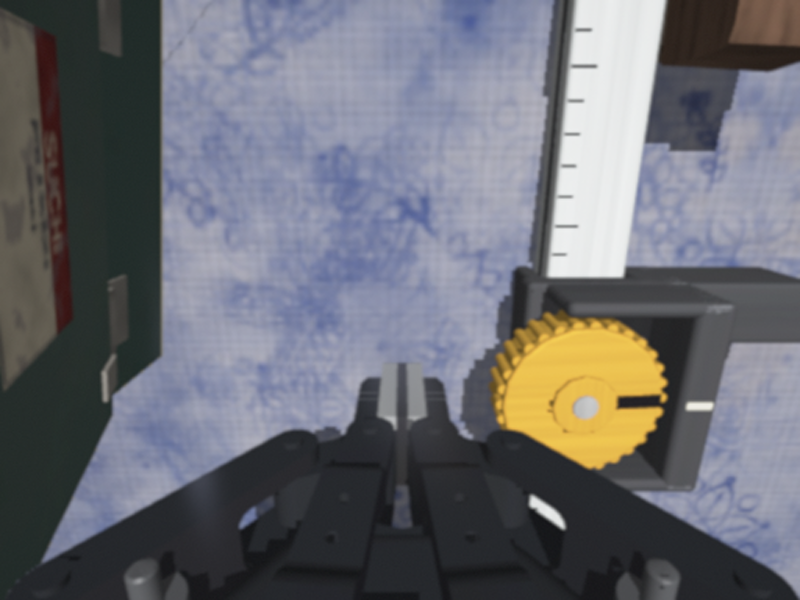

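```bash
python3 - <<'E'
from h import *
K=vision.calibration("wrist")
T=np.eye(4);T[:3,:3]=R.from_euler('xyz',[180,0,90],degrees=True).as_matrix();T[:3,3]=[.55,0,.248]
w0=(K["mtx"],T@K["T_tool_cam"]); s=1.5625
yb=px2w(w0,(448/s,184/s),.04); yt=px2w(w0,(460/s,268/s),.03)
print("block end",yb,"tongue",yt,"gap",yb[1]-yt[1])
z=.044
go([.480,-.045],.10,.2); go([.552,-.120],.10,.2); go([.552,-.120],z,.1); robot.pause(.3)
f0=F()
h=go([.552,-.06],z,.025,f_stop=3.5); p=np.array(robot.current_tool_pos()); robot.pause(.1)
print(h,p.round(4),(F()-f0).round(1))
y0=p[1]
h=go([.552,y0+.11],z,.035,f_stop=14); q=np.array(robot.current_tool_pos()); f1=F()
robot.pause(.1)
print(h,q.round(4),"travel",q[1]-y0,(f1-f0).round(1),(F()-f0).round(1),robot.current_time_s())
im=vision.grab_frame("wrist"); cv2.imwrite("pics/v6.png",cv2.resize(im[...,::-1],(800,600)))
E
```

```text
block end [0.58352693 0.0596069  0.04      ] tongue [ 0.59592139 -0.00468605  0.03      ] gap 0.06429294288079251
True [ 0.5516 -0.0841  0.0436] [ 0.3 -0.4  1. ]
True [ 0.5504 -0.0124  0.0425] travel 0.07175398226723236 [ 0.6 -0.3  0.8] [ 0.3 -0.2  0.1] 42.45
```

View pics/v6.png

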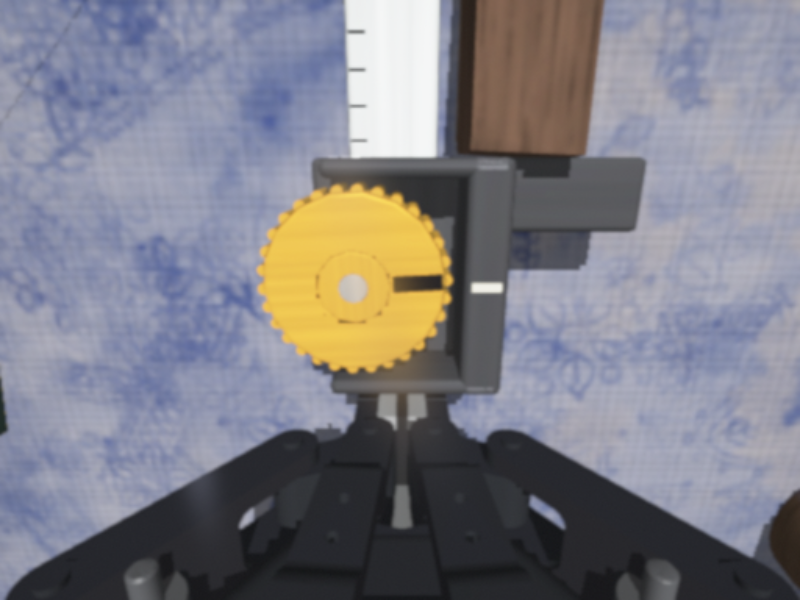

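```bash
python3 - <<'E'
from h import *
z=.044
robot.pause(.2); f0=F(); y0=robot.current_tool_pos()[1]
h=go([.552,y0+.02],z,.015,f_stop=12); print(h,np.round(robot.current_tool_pos(),4),y0,(F()-f0).round(1))
go([.552,y0-.04],z,.1); go([.552,y0-.04],.12,.15); go([.56,.09],.22,.2); robot.pause(.15)
w=cam("wrist"); im=vision.grab_frame("wrist"); cv2.imwrite("pics/v7.png",cv2.resize(im[...,::-1],(800,600)))
np.savez("w7",K=w[0],T=w[1]); print(robot.current_time_s())
E
```

```text
True [ 0.5494 -0.0125  0.0417] -0.012934977035796921 [-0.3  0.2 -0.7]
45.825
```

View pics/v7.png

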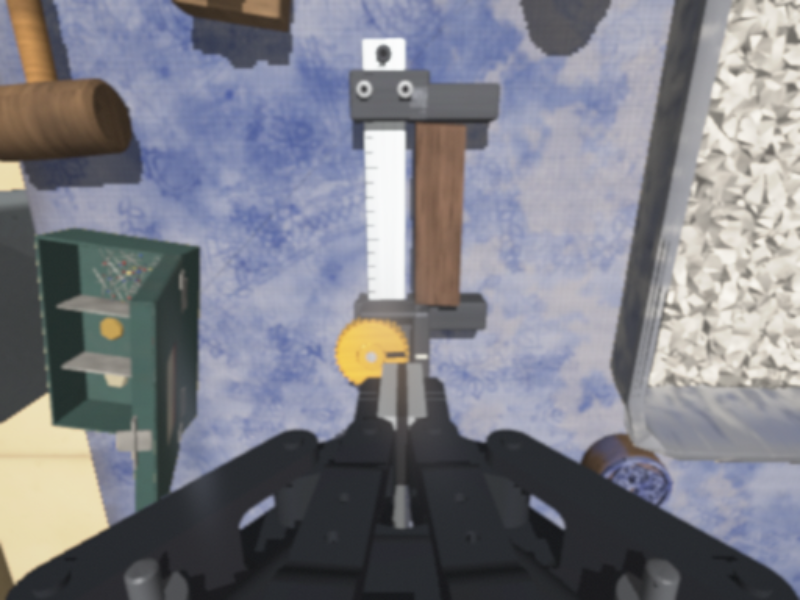

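```bash
python3 -c "
from h import *
print(workorder.close_job(), robot.current_time_s())"
```

```text
the job is handed in; nothing more can be done
the job is handed in; nothing more can be done
```

I loosened the wheel by about two turns (728° by the camera), then pushed the stop along the rail until it closed on the long block against the end stop; a second 12 N push did not move it. I handed the job in at about 46 s, but no verdict was shown.

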